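Clear the test nest and hold a sensor housing in its corner

ROBOT

A 6-joint arm with a two-finger parallel gripper is mounted at the origin on the work surface. World frame = base frame: x ahead of the robot, y to its left, z up, the work surface at z = 0. Lengths are in m, angles in rad, forces in N, time in s.
With the tool pointing down it reaches from about 0.4 to 0.925 m from the base axis. Payload 3.4 kg.
Tool frame: the origin (TCP) lies at the very end of the fingers, on their centre line; the grasp point (between the pads) lies grip_point_offset behind it (grip_point_offset is the distance from the TCP to the grasp point, in m); z points along the fingers, y is the line along which they close (so a half turn about z gives the same grasp; the last joint's range is limited). The gripper opens to 85 mm and grips with 20 to 120 N. Pads are 22 mm wide; open, the fingers measure 114 mm over their backs; the gripper's body (76 mm by 85 mm) begins 54 mm behind the grasp point. The pads swing forward as they close: fully open they stand 13 mm farther back than shut.
Start: joints at [1.153, 0.307, 1.506, -0, 1.328, -0.073], TCP at [0.194, 0.541, 0.2] pointing down, gripper open.
Joint ranges: [-3.12, 3.12], [-1.05, 2.28], [0.14, 2.33], [-1.42, 4.57], [0.1, 2.73], [-2.68, 2.68]. Speed limits (rad/s): [2.57, 2.57, 3.14, 3.14, 3.14, 3.14].

INTERFACE

Orientations are given as a rotation vector (axis times angle).
In Python, from rig import sense, camera, close_job, grip_point_offset gives the robot as it stands. The module is installed in compiled form; this text tells all that it offers.
- The arm moves only by the tool send_rows, never from a script. Its argument "commands" is a list of rows, each a list of 6 numbers: the shift along the tool's x, y, z as a fraction of full scale, then the turn, a rotation vector about the tool's x, y, z as a fraction of full scale. A call has 1 to 8 rows; each row is the pose to reach, as a shift and turn from the pose commanded when the call began, along the tool's axes at that moment; what a row does not reach only later rows make up. Full scale, the value 1, is 0.3 m for a shift and 2 rad for a turn. A row lasts 1/10 s, in which the tool goes at most 50 mm and 8.59 degrees, less where a joint would pass 70% of its speed; a pose out of reach is approached as far as the arm can. A call with a number of a shift or a turn outside -1 to 1 is refused whole. A call with a gripper value outside its range is refused whole. "grip" is the closure, from -1 (fully open) to 1 (shut), so that 0 is half open, set as the call begins (left out, the last holds). The fingers move at their own pace and stop on an object; "newtons" is the grip in N (left out, the last holds). Time passes only in rows, so rows that repeat a pose let the fingers close. It gives the time, the measured TCP pose, the force, the opening and the grip force at its end, in the units of the state.
- sense(): the state, without advancing time (a new reading comes with each control period).
- camera(name): name is "side" or "top"; returns a dict with "frame" (400x640x3 uint8, red, green, blue), "z_map" (400x640 float32, m along the optical axis (not along the pixel's ray), 0 where there is no reading), "intrinsics" (3x3 intrinsics, pixels), "origin" and "rotation" of the camera in the world. Camera axes: x right, y up, looking along -z (the intrinsics and any distortion apply to the point x, -y, -z); pixel columns grow to the right and rows downward; lengths in m; the calibration is good to about 2 mm. A picture is of the moment at which its call begins.
- close_job(): hands the job in; it is judged then, once.
The state is a dict: "time": time; "joint_pos": joint angles; "joint_vel": joint speeds; "joint_torque": joint torques, N m; "tool_pos": TCP position; "ee_rot": TCP orientation; "contact_force": force on the tool from outside, world axes, zero at the start; "moment": the same for the moment, N m; "opening": opening from 0.0 (shut) to 1.0 (fully open); "gripper_force": force on a finger pad.
Only numpy, scipy, OpenCV 4.12 (cv2) and the standard library are available. Lean on these libraries where they do the work, as an engineer would, in place of code of your own. Each camera call takes 0.05 s, during which the arm holds its last target. There are 200 camera calls.

TASK

Get the test nest ready and hold the next part in it: first put the steel bracket that was left lying on the nest into the empty long compartment of the kit tray, flat on its floor, and let go of it; then set the sensor housing upright and flat on the nest plate, its connector end away from the short stop, and press it fully home into the corner against both stops at once. Finish while still holding it there, gripper on the housing and pushing on both stops; leave the other things on the bench where they are.

Things in the scene. Friction and masses are not known exactly. Their poses are not given: they have to be found in the camera images.
- nest: Fixed test nest: dark steel base plate 200 x 160 mm, 12 mm thick, bolted to the bench, with two bright steel stops on it; plate and stops are ground and oiled, and parts slide on them with a friction coefficient of about 0.25. Origin near the plate's middle at bench level; the plate's top is 12 mm above the origin and spans x -115..85, y -85..75 mm in its own frame. Its x axis runs along the long stop towards the short stop, its y axis points towards the long stop, z up
- long_stop: Fixed steel bar on the nest, 110 mm along nest x, 15 mm thick in y, 20 mm high. Origin: centre of its underside, on the plate; its working face is the one on the -y side, 7.5 mm from the origin, and looks along nest -y
- short_stop: Fixed steel bar on the nest, 55 mm along nest y, 15 mm thick in x, 20 mm high. Origin: centre of its underside, on the plate; its working face is the one on the -x side, 7.5 mm from the origin, and looks along nest -x
- nest_corner (a point): The point on the plate's top surface where the working faces of the two stops, prolonged, meet; axes as nest, so the housing goes on its -x, -y side. Both bars end 10 mm short of it
- housing: Sensor housing: aluminium block 64 mm (x) x 44 mm (y) x 50 mm high, about 0.3 kg, standing on the bench. Origin: centre of its underside. A dark round connector stub, 18 mm diameter, sticks 18 mm out of its -x end, 26 mm up; the other faces are plain. It fits the corner with its axes parallel to the nest's, +x face on the short stop and +y face on the long stop. It stands 30 mm above the stops' tops
- housing_corner (a point): Lower corner of the housing at its +x and +y faces (32, 22, 0 mm from its origin); it meets nest_corner when the housing is home. Axes as the housing
- bracket: Steel bracket left on the nest plate: flat plate 92 mm (x) x 34 mm (y) x 6 mm with a solid boss 20 mm (x) x 16 mm (y) in its middle that rises 26 mm above the plate (top 32 mm above the underside), about 0.12 kg. Origin: centre of its underside. Grip it by the boss. Either end may point either way
- tray: Fixed blue kit tray 170 mm (x) x 130 mm (y), 14 mm high, floor 4 mm thick. Origin: centre of its underside. Two long compartments along its x lie side by side in its +x part, with three short compartments at the -x end. The long compartment on the +y side holds the spare bracket, the one on the -y side is empty
- free_slot (a point): Centre of the floor of the empty long compartment, 4 mm above the tray's underside; axes as the tray. The compartment measures 105 mm along x and 57 mm along y inside, with walls 10 mm high around it
- spare_bracket: A second bracket, alike, lying in the other long compartment of the tray, 62 mm from the free one, to be left alone. Origin: centre of its underside
- plug1: Bystander: dark steel connector plug, 24 mm diameter, 45 mm high, standing in a short compartment of the tray. Origin: centre of its underside
- plug2: Bystander: a like plug standing on the bench near the housing's +x end, 80 to 100 mm from its centre. Origin: centre of its underside
- plug3: Bystander: a like plug standing beyond the nest. Origin: centre of its underside
- tape_roll: Bystander: roll of yellow tape lying flat, 90 mm across, 24 mm high. Origin: centre of its underside
There are look-alikes about, which are no part of the job. What is shaped like the housing but blue or orange is not meant.

How it is judged:
On the way:
1. the bracket lies flat on the floor of the empty long compartment, let go (x of bracket in the frame of free_slot between -0.012 and 0.012 m and y of bracket in the frame of free_slot between -0.012 and 0.012 m and z of bracket in the frame of free_slot below 0.003 m and angle between bracket's own z axis and vertical below 0.06 rad and angle between the x axis of bracket and the x axis of tray, either way round below 0.25 rad and contact force between the fingers and bracket below 0.1 N and linear speed of bracket below 0.02 m/s), for 0.2 s.
At the end, for the whole second after the job is handed in: Bracket flat (within 3 mm) on the free long compartment's floor, released. Housing upright on the plate, square within 0.05 rad, its corner within 3 mm of the nest's corner, at rest, with over 1 N on each stop and over 1 N from the fingers for the whole last second (all of step 1 and x of housing_corner in the frame of nest_corner between -0.003 and 0.003 m and y of housing_corner in the frame of nest_corner between -0.003 and 0.003 m and z of housing_corner in the frame of nest_corner between -0.003 and 0.003 m and angle between the x axis of housing and the x axis of nest, either way round below 0.05 rad and angle between housing's own z axis and vertical below 0.05 rad and contact force between housing and long_stop above 1 N and contact force between housing and short_stop above 1 N and contact force between the fingers and housing above 1 N and linear speed of housing below 0.01 m/s); the arm keeps its last pose, push and grip.
It fails at once if a bystander was moved by more than 30 mm (distance of any of spare_bracket, plug1, plug2, plug3, tape_roll from where it was at the start of the episode above 0.03 m).
It also fails if it takes over 72 s, if anything falls off the work surface, if the arm or the gripper's body presses on something with over 40 N, if the wrist force passes 120 N, or if a joint passes its speed limit or range.

## Working session

There is one attempt and no reset: what is moved stays moved. The work goes in short steps, Python scripts to look and compute and a tool call to move; the robot and the scene stay as the last step left them, time stands still between calls to the robot, and variables do not carry over. Pictures are saved under pics/ and viewed, at most 10 in all, crops included, and the job is handed in when it is done.

Besides the shell and the picture viewer there is one more tool, called after "Call:" as name([rows], argument=value, ...), one row to a line, values as JSON. send_rows: Moves the arm, as the interface text tells. Shift numbers are shares of 0.3 m and turn numbers shares of 2 rad, none past 1 either way. Its arguments: {"type":"object","properties":{"commands":{"type":"array"},"grip":{"type":"number"},"newtons":{"type":"number"}},"required":["commands"]}

```bash
mkdir -p pics
cat > h.py <<'E'
import numpy as np, cv2
from rig import sense, camera, close_job, grip_point_offset
from scipy.spatial.transform import Rotation as R
def cloud(c):
    K=c["intrinsics"]; z=c["z_map"]; h,w=z.shape
    u,v=np.meshgrid(np.arange(w),np.arange(h))
    p=np.stack([(u-K[0,2])/K[0,0]*z,-(v-K[1,2])/K[1,1]*z,-z],-1)
    return p@np.array(c["rotation"]).T+c["origin"]
def save(n,img): cv2.imwrite("pics/"+n,img[...,::-1])
E
python3 - <<'E'
from h import *
for n in("top","side"):
    c=camera(n); save(n+"1.png",c["frame"]); np.savez(n+"1.npz",**c)
    print(n,c["intrinsics"],c["origin"],c["rotation"])
print(grip_point_offset,sense())
E
```

```text
top [[414.74179858   0.         323.74396459]
 [  0.         414.74179858 197.56605777]
 [  0.           0.           1.        ]] [0.32694052 0.00620147 1.11801967] [ 0.16090523 -0.1764063  -1.70573004]
side [[519.7224802    0.         324.77159941]
 [  0.         519.7224802  206.68615397]
 [  0.           0.           1.        ]] [0.36300941 0.94465002 0.80871772] [ 0.12487416 -1.27659596 -2.65887184]
0.0187 {'time': 0.1, 'joint_pos': array([ 1.15347897e+00,  3.07511517e-01,  1.50752256e+00, -3.92044838e-05,
        1.32841275e+00, -7.35168229e-02]), 'joint_vel': array([-0.00054228, -0.00125621, -0.00371727,  0.00047348, -0.00083127,
       -0.00109982]), 'joint_torque': array([-7.70927236e-04, -4.58529532e+01, -2.52607280e+01, -2.72587922e-04,
        5.66396368e-03,  1.27373559e-05]), 'tool_pos': array([0.19358505, 0.54071313, 0.1989732 ]), 'ee_rot': array([-5.37299285e-01, -3.09488407e+00,  2.83939441e-03]), 'contact_force': array([ 1.17237991,  0.05112629, -0.64165802]), 'moment': array([-0.0379136 , -0.02339941,  0.02473424]), 'gripper_force': 0.0, 'opening': 0.999926701769501}
```

Rotation is a rotation vector.

```bash
sed -i 's/np.array(c\["rotation"\]).T/R.from_rotvec(c["rotation"]).as_matrix().T/' h.py
python3 - <<'E'
from h import *
c=dict(np.load("top1.npz")); P=cloud(c); np.save("P.npy",P)
print(np.median(P[...,2]),P[::80,::120].round(3).reshape(-1,3)[:12])
E
```

```text
0.0005023272429547365 [[ 1.601  1.122 -0.312]
 [ 1.598  0.688 -0.39 ]
 [ 1.597  0.205 -0.48 ]
 [ 1.589 -0.334 -0.572]
 [ 1.58  -0.937 -0.673]
 [ 1.541 -1.577 -0.743]
 [ 1.535  1.452 -0.747]
 [ 1.457  0.873 -0.76 ]
 [ 0.905  0.16   0.08 ]
 [ 0.893 -0.175  0.01 ]
 [ 0.846 -0.522  0.004]
 [ 1.119 -1.469 -0.763]]
```

View pics/top1.png

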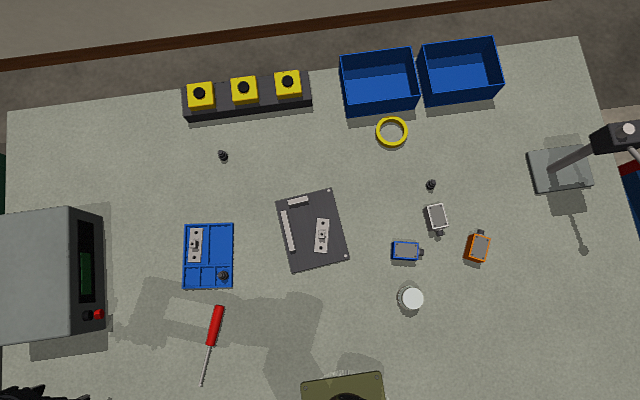

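View pics/side1.png

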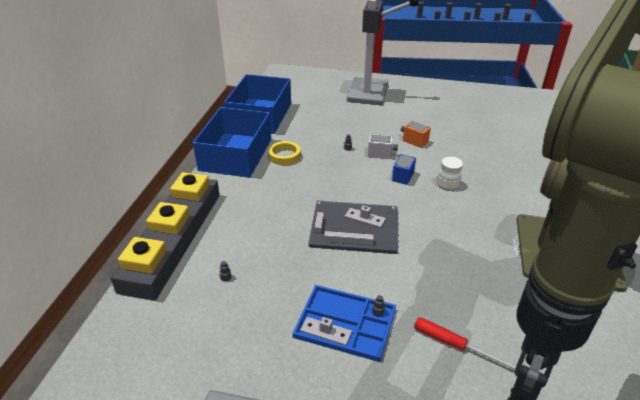

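Top view, up is world +x:
- The nest is at (312,230), with the long stop at (288,230) and the short stop at (299,201). The bracket lies at (321,235).
- The tray is at (208,256). Its empty slot is on the right at (220,243), and the spare bracket is at (195,245).
- There are three housing-shaped candidates: grey (437,217), blue (406,251) and orange (478,246). Grey fits: it is plain aluminium, and plug2 at (431,184) stands beyond its +x end. Its connector at (439,232) points to -x.

Run:
```python
from h import *
P=np.load("P.npy"); c=dict(np.load("top1.npz")); f=c["frame"].astype(int)
def rect(m,name,box):
    k=np.zeros(m.shape,bool); u0,v0,u1,v1=box; k[v0:v1,u0:u1]=1
    m=(m&k).astype(np.uint8); n,l,s,_=cv2.connectedComponentsWithStats(m)
    i=1+np.argmax(s[1:,4]); q=P[l==i]
    (cx,cy),(w,h),a=cv2.minAreaRect((q[:,:2]*1000).astype(np.float32))
    print(name,"c",round(cx,1),round(cy,1),"size",round(w,1),round(h,1),"ang",round(a,2),"z",np.median(q[:,2]).round(4),"n",len(q),"mean",q.mean(0).round(4))
Z=P[...,2]; mx=f.max(-1)
rect((Z>.006)&(Z<.06),"nest",(265,175,360,285))
rect((Z>.024)&(Z<.04)&(mx>120),"long",(270,200,300,262))
rect((Z>.024)&(Z<.04)&(mx>120),"short",(284,188,315,210))
rect((mx>100)&(Z>.014),"bracket",(308,208,340,262))
rect((Z>.034),"boss",(308,208,340,262))
rect((f[...,2]-f[...,0]>40),"tray",(175,215,240,295))
rect((mx>100)&(f[...,2]-f[...,0]<30)&(Z>.007),"spare",(183,222,208,268))
rect(Z>.043,"housing top",(420,198,455,240))
rect((Z>.012)&(Z<.06),"plug2",(420,170,442,195))
save("crop.png",cv2.resize(np.hstack([c["frame"][170:290,375:495],c["frame"][170:290,255:375]]),None,fx=3.3,fy=3.3,interpolation=cv2.INTER_CUBIC))
```

```text
nest c 482.7 25.0 size 203.1 161.5 ang 6.03 z 0.0132 n 4395 mean [0.4787 0.024  0.0152]
long c 485.1 87.2 size 108.6 13.8 ang 5.93 z 0.0325 n 214 mean [0.4839 0.0871 0.0326]
short c 561.1 50.0 size 14.3 54.0 ang 4.83 z 0.0327 n 102 mean [0.5612 0.0503 0.0328]
bracket c 418.2 7.7 size 35.5 179.1 ang 79.72 z 0.0189 n 396 mean [ 4.599e-01 -1.000e-04  2.440e-02]
boss c 460.8 -0.5 size 15.8 19.8 ang 74.73 z 0.044 n 50 mean [ 4.604e-01 -4.000e-04  4.400e-02]
tray c 438.0 183.7 size 380.6 174.9 ang 82.64 z 0.0061 n 2691 mean [0.4469 0.3013 0.0135]
spare c 431.3 175.9 size 387.7 91.9 ang 71.75 z 0.0114 n 342 mean [0.4829 0.3337 0.024 ]
housing top c 416.7 -158.0 size 70.2 367.5 ang 17.84 z 0.0509 n 426 mean [ 0.463  -0.3028  0.0582]
plug2 c 554.9 -312.2 size 21.0 15.9 ang 36.75 z 0.0332 n 69 mean [ 0.5546 -0.3115  0.0315]
```

View pics/crop.png

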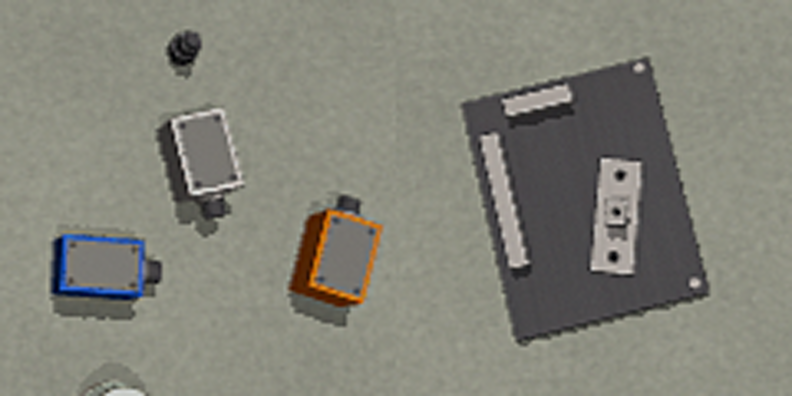

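The crop confirms it: the left panel shows the grey housing with its connector at the lower end (213,207), plug above at (185,48). The right panel shows the bracket at (616,212). Invalid depth readings spoiled a few of the rectangles, so I'll redo those.

Run:
```python
from h import *
P=np.load("P.npy"); c=dict(np.load("top1.npz")); f=c["frame"].astype(int)
Z=P[...,2]; mx=f.max(-1); bl=f[...,2]-f[...,0]
def rect(m,name,box):
    k=np.zeros(m.shape,bool); u0,v0,u1,v1=box; k[v0:v1,u0:u1]=1
    m=(m&k&(Z<.08)).astype(np.uint8); n,l,s,_=cv2.connectedComponentsWithStats(m)
    i=1+np.argmax(s[1:,4]); q=P[l==i]
    (cx,cy),(w,h),a=cv2.minAreaRect((q[:,:2]*1000).astype(np.float32))
    print(name,"c",round(cx,1),round(cy,1),"size",round(w,1),round(h,1),"ang",round(a,2),"z",np.median(q[:,2]).round(4),"n",len(q))
rect((mx>100)&(Z>.014)&(Z<.025),"bracket",(308,208,340,262))
rect((mx>100)&(Z>.014)&(Z<.05),"bracket+boss",(308,208,340,262))
rect((bl>40)&(Z>.001),"tray",(175,215,240,295))
rect((bl>40)&(Z>.010)&(Z<.017),"trayrim",(175,215,240,295))
rect((bl>40)&(Z<.008),"floor",(209,226,232,262))
rect((mx>100)&(bl<30)&(Z>.007)&(Z<.02),"spare",(183,222,208,268))
rect((Z>.046)&(Z<.056),"housing top",(420,198,455,240))
s=sense(); M=R.from_rotvec(s["ee_rot"]).as_matrix(); print(M.round(3))
```

```text
bracket c 461.0 -0.4 size 33.5 91.6 ang 76.98 z 0.0186 n 350
bracket+boss c 461.0 -0.4 size 33.5 91.6 ang 76.98 z 0.0189 n 395
tray c 453.4 306.6 size 132.0 172.7 ang 83.64 z 0.0061 n 2613
trayrim c 428.1 309.5 size 131.8 120.8 ang 83.49 z 0.0145 n 365
floor c 479.0 274.5 size 54.9 96.4 ang 84.35 z 0.0048 n 681
spare c 484.5 337.1 size 34.3 88.5 ang 81.73 z 0.011 n 297
housing top c 464.8 -306.0 size 63.7 45.3 ang 3.26 z 0.0509 n 411
[[-0.941  0.337 -0.001]
 [ 0.337  0.941 -0.002]
 [ 0.    -0.002 -1.   ]]
```

```bash
cat >> h.py <<'E'
def pose(a):
    a=np.radians(a); y=np.array([np.cos(a),np.sin(a),0]); z=np.array([0,0,-1.]); return np.stack([np.cross(y,z),y,z],1)
def go(*wps, frm=None):
    """rows to reach (x,y,z mm, angle of tool y deg), from measured pose or frm"""
    s=sense(); p=s["tool_pos"]; M=R.from_rotvec(s["ee_rot"]).as_matrix()
    if frm: p=np.array(frm[:3])/1000; M=pose(frm[3])
    print("t",s["time"].__round__(2),"p",(p*1000).round(1),"ang",np.degrees(np.arctan2(M[1,1],M[0,1])).round(2),"F",s["contact_force"].round(1),"op",round(s["opening"],3),"gf",s["gripper_force"])
    for w in wps:
        d=M.T@(np.array(w[:3])/1000-p); r=R.from_matrix(M.T@pose(w[3])).as_rotvec()
        print(w,(d/.3).round(4),(r/2).round(4))
E
python3 -c "
from h import *
go((400,300,200,30))
go((461,-0.4,120,-13),frm=(400,300,200,30))
go((461,-0.4,22,-13),frm=(461,-.4,120,-13))"
```

```text
t 0.1 p [193.6 540.7 199. ] ang 70.3 F [ 1.2  0.1 -0.6] op 1.0 gf 0.0
(400, 300, 200, 30) [-0.9182 -0.5235 -0.0025] [-9.000e-04  3.000e-04  3.517e-01]
t 0.1 p [400. 300. 200.] ang 30.0 F [ 1.2  0.1 -0.6] op 1.0 gf 0.0
(461, -0.4, 120, -13) [-0.9688 -0.3246  0.2667] [0.     0.     0.3752]
t 0.1 p [ 4.61e+02 -4.00e-01  1.20e+02] ang -13.0 F [ 1.2  0.1 -0.6] op 1.0 gf 0.0
(461, -0.4, 22, -13) [0.     0.     0.3267] [0. 0. 0.]
```

Call:
send_rows([
  [-0.918, -0.5235, -0.0025, -0.001, 0, 0.352],
  [-0.918, -0.5235, -0.0025, -0.001, 0, 0.352],
  [-0.918, -0.5235, -0.0025, -0.001, 0, 0.352],
  [-0.918, -0.5235, -0.0025, -0.001, 0, 0.352],
  [-0.918, -0.5235, -0.0025, -0.001, 0, 0.352],
  [-0.918, -0.5235, -0.0025, -0.001, 0, 0.352],
  [-0.918, -0.5235, -0.0025, -0.001, 0, 0.352],
  [-0.918, -0.5235, -0.0025, -0.001, 0, 0.352],
], grip=0)

```text
time: 0.9
tool_pos: [0.4017, 0.2984, 0.2002]
ee_rot: [1.577, 2.716, 0.002]
contact_force: [-0.0, 0.9, -0.8]
opening: 0.498
gripper_force: 0.0
```

Call:
send_rows([
  [-0.969, -0.325, 0.267, 0, 0, 0.375],
  [-0.969, -0.325, 0.267, 0, 0, 0.375],
  [-0.969, -0.325, 0.267, 0, 0, 0.375],
  [-0.969, -0.325, 0.267, 0, 0, 0.375],
  [-0.969, -0.325, 0.267, 0, 0, 0.375],
  [-0.969, -0.325, 0.267, 0, 0, 0.375],
  [-0.969, -0.325, 0.267, 0, 0, 0.375],
  [-0.969, -0.325, 0.267, 0, 0, 0.375],
])

```text
time: 1.7
tool_pos: [0.4608, -0.0009, 0.1192]
ee_rot: [-2.46, -1.951, -0.001]
contact_force: [-0.0, 0.6, 0.3]
opening: 0.503
gripper_force: 0.0
```

```bash
python3 -c "
from h import *
go((461,-0.4,22,-13))
c=camera('side'); save('s2.png',cv2.resize(c['frame'][130:300,270:480],None,fx=3,fy=3))"
```

```text
t 1.7 p [460.8  -0.9 119.2] ang -13.18 F [-0.   0.6  0.3] op 0.503 gf 0.0
(461, -0.4, 22, -13) [0.0014 0.0005 0.3238] [-0.0005 -0.0008 -0.0016]
```

Call:
send_rows([
  [0.001, 0, 0.15, 0, 0, 0],
  [0.001, 0, 0.25, 0, 0, 0],
  [0.001, 0, 0.3, 0, 0, 0],
  [0.001, 0, 0.324, 0, 0, 0],
  [0.001, 0, 0.324, 0, 0, 0],
])

```text
time: 2.25
tool_pos: [0.4605, 0.0022, 0.0224]
ee_rot: [-2.455, -1.957, -0.001]
contact_force: [-0.7, -0.4, 0.4]
opening: 0.503
gripper_force: 0.0
```

Call:
send_rows([
  [0, 0, 0, 0, 0, 0],
  [0, 0, 0, 0, 0, 0],
  [0, 0, 0, 0, 0, 0],
  [0, 0, 0, 0, 0, 0],
  [0, 0, 0, 0, 0, 0],
  [0, 0, 0, 0, 0, 0],
  [0, 0, 0, 0, 0, 0],
  [0, 0, 0, 0, 0, 0],
], grip=1, newtons=50)

```text
time: 3.05
tool_pos: [0.4612, 0.0006, 0.0229]
ee_rot: [-2.459, -1.955, -0.003]
contact_force: [-0.2, -0.1, 0.3]
opening: 0.0
gripper_force: 0.0
```

Call:
send_rows([
  [0, 0, -0.05, 0, 0, 0],
  [0, 0, -0.2, 0, 0, 0],
  [0, 0, -0.3, 0, 0, 0],
  [0, 0, -0.3, 0, 0, 0],
])

```text
time: 3.45
tool_pos: [0.4647, 0.0002, 0.1167]
ee_rot: [2.454, 1.952, 0.013]
contact_force: [-0.1, 0.0, -0.6]
opening: -0.003
gripper_force: 0.0
```

```bash
python3 -c "
from h import *
go((478,275,110,-6.4))
c=camera('side'); save('s3.png',cv2.resize(c['frame'][130:300,270:480],None,fx=3,fy=3))"
```

```text
t 3.45 p [4.647e+02 2.000e-01 1.167e+02] ang -13.01 F [-0.1  0.  -0.6] op -0.003 gf 0.0
(478, 275, 110, -6.4) [ 0.9023 -0.1632  0.0235] [ 0.0049 -0.0012 -0.0577]
```

View pics/s3.png

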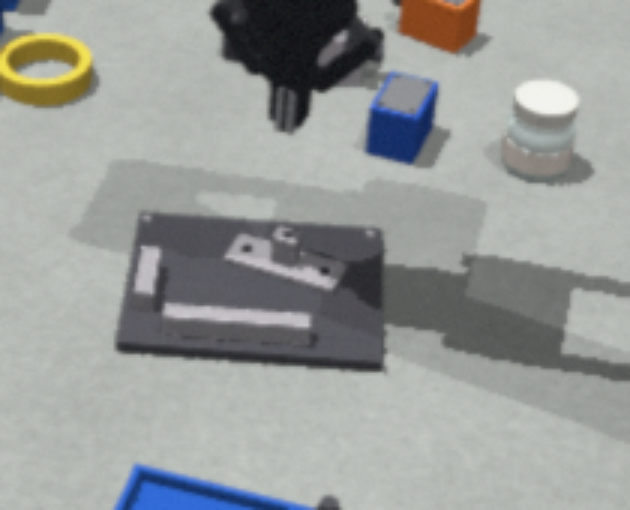

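The fingers shut on nothing: in this crop they are closed at (287,125), and the bracket still sits at (285,250). I'll check the fingertip position against the side-camera projection.

Run:
```python
from h import *
c=camera("side"); P=cloud(c); np.savez("side4.npz",**c)
Rm=R.from_rotvec(c["rotation"]).as_matrix();K=c["intrinsics"]
def proj(p):
    q=Rm.T@(np.array(p)-c["origin"]); return (K[0,2]+K[0,0]*q[0]/-q[2], K[1,2]-K[1,1]*q[1]/-q[2])
s=sense(); tp=s["tool_pos"]; print("TCP px",proj(tp),"boss top px",proj([.461,-.0004,.044]),"corner",proj([.5497,.0864,.012]))
f=c["frame"]; m=np.linalg.norm(P-tp,axis=-1)<.05
v,u=np.where(m); k=v>=v.max()-3; print("lowest px",u[k].mean(),v.max(),P[v[k],u[k]].mean(0))
m=(P[...,2]>.036)&(P[...,2]<.06)&(np.hypot(P[...,0]-.46,P[...,1])<.05); print("boss side",P[m].mean(0),m.sum(),np.argwhere(m).mean(0))
m=(P[...,2]>.0145)&(P[...,2]<.024)&(f.max(-1)>100)&(np.hypot(P[...,0]-.46,P[...,1])<.07);print("br",cv2.minAreaRect((P[m][:,:2]*1000).astype(np.float32)))
```

```text
TCP px (np.float64(366.4299789420495), np.float64(185.36126154794735)) boss top px (np.float64(365.0176892170371), np.float64(209.0516263207859)) corner (np.float64(320.07430078011066), np.float64(238.18458346750953))
lowest px 365.76190476190476 175 [0.46375654 0.01072694 0.15412891]
boss side [ 4.61561650e-01 -7.12305353e-05  4.30776447e-02] 65 [209.41538462 364.73846154]
br ((470.79498291015625, 5.240291595458984), (104.45474243164062, 123.95650482177734), 6.032523155212402)
```

Run:
```python
from h import *
c=dict(np.load("side4.npz")); P=cloud(c)
for r in range(160,190,2): print(r,[tuple((P[r,u]*1000).round().astype(int)) for u in (362,365,368)], c["frame"][r,365])
s=sense();print(s["tool_pos"],s["joint_pos"])
```

```text
160 [(np.int64(474), np.int64(6), np.int64(184)), (np.int64(467), np.int64(9), np.int64(186)), (np.int64(460), np.int64(17), np.int64(193))] [63 64 66]
162 [(np.int64(474), np.int64(5), np.int64(178)), (np.int64(467), np.int64(10), np.int64(182)), (np.int64(460), np.int64(14), np.int64(185))] [53 53 53]
164 [(np.int64(474), np.int64(2), np.int64(171)), (np.int64(467), np.int64(7), np.int64(175)), (np.int64(460), np.int64(13), np.int64(179))] [52 53 55]
166 [(np.int64(473), np.int64(10), np.int64(170)), (np.int64(466), np.int64(12), np.int64(173)), (np.int64(460), np.int64(11), np.int64(173))] [48 48 50]
168 [(np.int64(473), np.int64(10), np.int64(165)), (np.int64(466), np.int64(11), np.int64(167)), (np.int64(460), np.int64(11), np.int64(168))] [52 53 53]
170 [(np.int64(473), np.int64(10), np.int64(160)), (np.int64(466), np.int64(11), np.int64(162)), (np.int64(460), np.int64(8), np.int64(161))] [48 47 51]
172 [(np.int64(472), np.int64(11), np.int64(155)), (np.int64(363), np.int64(945), np.int64(809)), (np.int64(459), np.int64(9), np.int64(156))] [56 57 60]
174 [(np.int64(497), np.int6
[... 635 characters left out ...]
np.int64(3)), (np.int64(483), np.int64(-164), np.int64(2)), (np.int64(475), np.int64(-166), np.int64(2))] [185 189 183]
184 [(np.int64(490), np.int64(-155), np.int64(1)), (np.int64(482), np.int64(-160), np.int64(-1)), (np.int64(474), np.int64(-157), np.int64(3))] [185 190 184]
186 [(np.int64(488), np.int64(-146), np.int64(2)), (np.int64(480), np.int64(-147), np.int64(2)), (np.int64(473), np.int64(-148), np.int64(2))] [184 190 185]
188 [(np.int64(487), np.int64(-137), np.int64(2)), (np.int64(479), np.int64(-137), np.int64(3)), (np.int64(471), np.int64(-137), np.int64(4))] [178 183 177]
[0.46146136 0.00050167 0.11337634] [-0.09191927  0.23957912  1.85903956  0.00189177  1.04011279  0.13418455]
```

Depth shows the shut fingertips at about z=150 mm while the reported TCP is z≈114. So the real tips sit about 35 mm above the report, which explains the miss. I'll go lower in guarded steps and check by camera.

Call:
send_rows([
  [0, 0, 0, 0, 0, 0],
  [0, 0, 0, 0, 0, 0],
  [0, 0, 0, 0, 0, 0],
  [0, 0, 0.15, 0, 0, 0],
  [0, 0, 0.3, 0, 0, 0],
  [0, 0, 0.36, 0, 0, 0],
  [0, 0, 0.36, 0, 0, 0],
], grip=0)

```text
time: 4.25
tool_pos: [0.4579, 0.001, 0.0018]
ee_rot: [-2.454, -1.952, 0.006]
contact_force: [-0.7, 0.6, 0.4]
opening: 0.502
gripper_force: 0.0
```

Run:
```python
from h import *
c=camera("side"); P=cloud(c); go((461,0,-13,-13))
save('s5.png',cv2.resize(c['frame'][150:250,300:430],None,fx=5,fy=5))
Z=P[...,2]; m=(Z>.02)&(Z<.1)&(np.hypot(P[...,0]-.46,P[...,1])<.06)&(c["frame"].max(-1)<75)
for lo in range(20,80,4):
    k=m&(Z>lo/1e3)&(Z<=(lo+4)/1e3)
    if k.sum(): print(lo,k.sum(),(P[k].min(0)*1e3).round(),(P[k].max(0)*1e3).round())
```

```text
t 4.3 p [459.6   0.8   3.3] ang -13.01 F [0.  0.8 0.1] op 0.501 gf 0.0
(461, 0, -13, -13) [-0.0017  0.0055  0.0544] [-0.0019 -0.0006 -0.0001]
20 6 [425.  -9.  21.] [490.  10.  24.]
28 1 [451.  -5.  30.] [451.  -5.  30.]
32 1 [452.  -6.  32.] [452.  -6.  32.]
36 5 [452. -13.  37.] [482.   1.  38.]
40 6 [459.  -9.  42.] [492.   6.  44.]
44 17 [429. -11.  44.] [494.  16.  48.]
48 16 [425. -11.  49.] [495.  18.  52.]
52 15 [427. -11.  53.] [495.  18.  56.]
56 14 [426. -15.  56.] [492.  17.  59.]
60 17 [425.  -6.  60.] [492.  18.  64.]
64 15 [426.  -6.  64.] [492.  18.  68.]
68 14 [428. -10.  68.] [492.  21.  72.]
72 13 [424. -13.  72.] [490.  17.  76.]
76 15 [426.  -9.  77.] [501.  20.  80.]
```

View pics/s5.png

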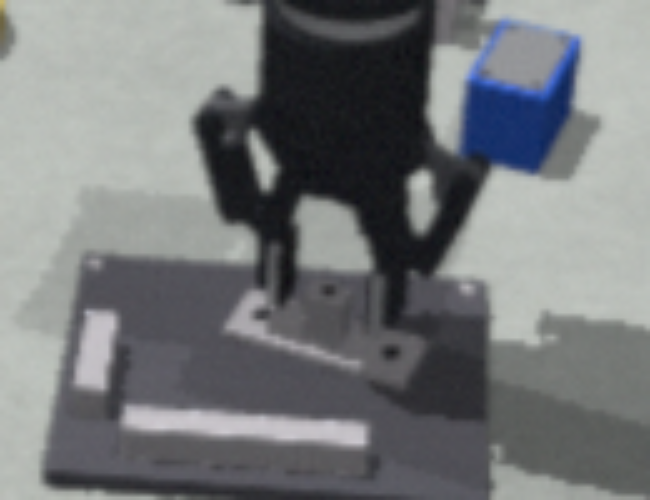

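The fingers straddle the boss. Tips are at z≈42–44 and reported z is 3, so the offset of 35–40 mm holds. I'll lower another 16 mm.

Call:
send_rows([
  [-0.001, 0.002, 0.03, 0, 0, 0],
  [-0.001, 0.002, 0.054, 0, 0, 0],
  [-0.001, 0.002, 0.054, 0, 0, 0],
])

```text
time: 4.6
tool_pos: [0.4619, 0.0003, -0.0114]
ee_rot: [-2.459, -1.955, -0.003]
contact_force: [-0.4, 0.1, 0.1]
opening: 0.5
gripper_force: 0.0
```

Call:
send_rows([
  [0, 0, 0, 0, 0, 0],
  [0, 0, 0, 0, 0, 0],
  [0, 0, 0, 0, 0, 0],
  [0, 0, 0, 0, 0, 0],
  [0, 0, 0, 0, 0, 0],
  [0, 0, 0, 0, 0, 0],
  [0, 0, 0, 0, 0, 0],
], grip=1, newtons=50)

```text
time: 5.3
tool_pos: [0.4623, 0.0003, -0.0107]
ee_rot: [2.458, 1.955, 0.004]
contact_force: [-1.7, -0.1, 5.8]
opening: 0.22
gripper_force: 49.7
```

Call:
send_rows([
  [0, 0, -0.03, 0, 0, 0],
  [0, 0, -0.15, 0, 0, 0],
  [0, 0, -0.3, 0, 0, 0],
  [0, 0, -0.3, 0, 0, 0],
  [0, 0, -0.3, 0, 0, 0],
])

```text
time: 5.8
tool_pos: [0.4626, 0.0001, 0.08]
ee_rot: [2.457, 1.954, 0.007]
contact_force: [1.0, -0.2, -2.8]
opening: 0.221
gripper_force: 49.4
```

```bash
python3 -c "
from h import *
go((478,275,80,-6.4))"
```

```text
t 5.8 p [4.626e+02 1.000e-01 8.000e+01] ang -13.0 F [ 1.  -0.2 -2.8] op 0.221 gf 49.417328238487244
(478, 275, 80, -6.4) [ 0.9044 -0.156   0.0015] [ 0.0022 -0.001  -0.0576]
```

Call:
send_rows([
  [0.1, -0.02, 0, 0, 0, -0.01],
  [0.25, -0.05, 0, 0, 0, -0.02],
  [0.4, -0.07, 0, 0, 0, -0.03],
  [0.55, -0.1, 0, 0, 0, -0.04],
  [0.7, -0.12, 0, 0, 0, -0.05],
  [0.83, -0.145, 0, 0, 0, -0.055],
  [0.904, -0.156, 0.0015, 0.002, -0.001, -0.0576],
  [0.904, -0.156, 0.0015, 0.002, -0.001, -0.0576],
])

```text
time: 6.6
tool_pos: [0.4763, 0.2778, 0.0768]
ee_rot: [-2.336, -2.096, 0.006]
contact_force: [-0.3, -0.4, -1.7]
opening: 0.224
gripper_force: 49.3
```

Run:
```python
from h import *
c=camera("side"); P=cloud(c); f=c["frame"]; Z=P[...,2]
save('s6.png',cv2.resize(f[220:370,270:420],None,fx=4,fy=4))
go((478,275,-18,-6.4))
bl=f[...,2].astype(int)-f[...,0]
m=(bl<30)&(f.max(-1)>90)&(Z>.09)&(Z<.13)&(np.hypot(P[...,0]-.478,P[...,1]-.275)<.07)
print(cv2.minAreaRect((P[m][:,:2]*1000).astype(np.float32)),m.sum(),np.percentile(Z[m],[5,50,95]))
```

```text
t 6.65 p [475.7 275.7  76.7] ang -6.24 F [-0.5 -1.7 -2.3] op 0.224 gf 49.333205223083496
(478, 275, -18, -6.4) [-0.0007  0.0097  0.3157] [-0.003   0.0011  0.0014]
((477.5255432128906, 274.1870422363281), (37.1252555847168, 92.35818481445312), 82.8646469116211) 535 [0.10292995 0.10672191 0.12211807]
```

View pics/s6.png

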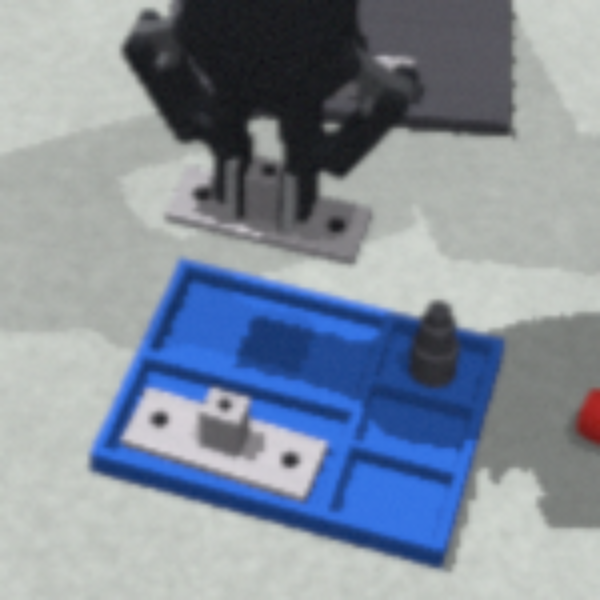

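The bracket is held level at (268,210), over the empty slot. It measures (477.5, 274.2), which matches the target, so I'll lower it.

Call:
send_rows([
  [0, 0.004, 0.12, 0, 0, 0],
  [0, 0.004, 0.22, 0, 0, 0],
  [0, 0.004, 0.28, 0, 0, 0],
  [0, 0.004, 0.3, 0, 0, 0],
  [0, 0.004, 0.313, 0, 0, 0],
  [0, 0.004, 0.316, 0, 0, 0],
  [0, 0.004, 0.316, 0, 0, 0],
])

```text
time: 7.35
tool_pos: [0.4786, 0.2748, -0.0154]
ee_rot: [-2.341, -2.092, 0.001]
contact_force: [1.1, -0.6, -1.8]
opening: 0.22
gripper_force: 49.3
```

Call:
send_rows([
  [0, 0, 0.006, 0, 0, 0],
  [0, 0, 0.012, 0, 0, 0],
  [0, 0, 0.012, 0, 0, 0],
])

```text
time: 7.65
tool_pos: [0.4787, 0.2752, -0.0186]
ee_rot: [-2.341, -2.093, 0.0]
contact_force: [-0.4, -0.4, 3.2]
opening: 0.22
gripper_force: 50.0
```

Contact. I'll open to about 38 mm and go up.

Call:
send_rows([
  [0, 0, 0, 0, 0, 0],
  [0, 0, 0, 0, 0, 0],
  [0, 0, 0, 0, 0, 0],
  [0, 0, 0, 0, 0, 0],
  [0, 0, -0.1, 0, 0, 0],
  [0, 0, -0.3, 0, 0, 0],
  [0, 0, -0.5, 0, 0, 0],
  [0, 0, -0.5, 0, 0, 0],
], grip=0.1)

```text
time: 8.45
tool_pos: [0.4811, 0.2761, 0.1351]
ee_rot: [-2.342, -2.094, -0.008]
contact_force: [1.2, 0.6, 0.3]
opening: 0.453
gripper_force: 0.0
```

Run:
```python
from h import *
go((420,-10,130,-50))
go((464.8,-306,130,-86.7),frm=(420,-10,130,-50))
```

```text
t 8.45 p [481.1 276.1 135.1] ang -6.4 F [1.2 0.6 0.3] op 0.453 gf 0.0
(420, -10, 130, -50) [-0.9705 -0.0961  0.0127] [ 0.0009 -0.0026  0.3804]
t 8.45 p [420. -10. 130.] ang -50.0 F [1.2 0.6 0.3] op 0.453 gf 0.0
(464.8, -306, 130, -86.7) [-0.5198  0.8518  0.    ] [0.     0.     0.3203]
```

Call:
send_rows([
  [-0.97, -0.096, 0.013, 0.001, -0.0026, 0.38],
  [-0.97, -0.096, 0.013, 0.001, -0.0026, 0.38],
  [-0.97, -0.096, 0.013, 0.001, -0.0026, 0.38],
  [-0.97, -0.096, 0.013, 0.001, -0.0026, 0.38],
  [-0.97, -0.096, 0.013, 0.001, -0.0026, 0.38],
  [-0.97, -0.096, 0.013, 0.001, -0.0026, 0.38],
  [-0.97, -0.096, 0.013, 0.001, -0.0026, 0.38],
  [-0.97, -0.096, 0.013, 0.001, -0.0026, 0.38],
], grip=-0.8)

```text
time: 9.25
tool_pos: [0.4172, -0.0119, 0.1265]
ee_rot: [2.953, 1.071, -0.012]
contact_force: [-0.1, 0.4, 0.2]
opening: 0.901
gripper_force: 0.0
```

Call:
send_rows([
  [-0.52, 0.852, 0, 0, 0, 0.32],
  [-0.52, 0.852, 0, 0, 0, 0.32],
  [-0.52, 0.852, 0, 0, 0, 0.32],
  [-0.52, 0.852, 0, 0, 0, 0.32],
  [-0.52, 0.852, 0, 0, 0, 0.32],
  [-0.52, 0.852, 0, 0, 0, 0.32],
  [-0.52, 0.852, 0, 0, 0, 0.32],
  [-0.52, 0.852, 0, 0, 0, 0.32],
])

```text
time: 10.05
tool_pos: [0.4635, -0.3067, 0.1265]
ee_rot: [3.138, 0.093, -0.012]
contact_force: [0.8, 1.1, -0.1]
opening: 0.901
gripper_force: 0.0
```

Run:
```python
from h import *
c=camera("side"); P=cloud(c); f=c["frame"]; Z=P[...,2]
save('s7.png',cv2.resize(np.hstack([f[100:250,310:460],f[250:400,270:420]]),None,fx=2.6,fy=2.6))
go((464.8,-306,-8,-86.7),(464.8,-306,40,-86.7))
bl=f[...,2].astype(int)-f[...,0]
m=(bl<30)&(f.max(-1)>90)&(Z>.006)&(Z<.02)&(np.hypot(P[...,0]-.478,P[...,1]-.275)<.055)&(np.abs(P[...,1]-.275)<.03)
print("bracket",cv2.minAreaRect((P[m][:,:2]*1000).astype(np.float32)),m.sum(),np.percentile(Z[m],[5,50,95]))
```

```text
t 10.1 p [ 462.8 -305.4  126.5] ang -86.55 F [-0.3  1.  -0.2] op 0.896 gf 0.0
(464.8, -306, -8, -86.7) [0.0102 0.0019 0.4482] [0.0005 0.0042 0.0013]
(464.8, -306, 40, -86.7) [0.0089 0.0021 0.2882] [0.0005 0.0042 0.0013]
bracket ((479.09735107421875, 272.2526550292969), (36.256351470947266, 90.55711364746094), 83.55972290039062) 534 [0.00819985 0.01132397 0.01399805]
```

View pics/s7.png

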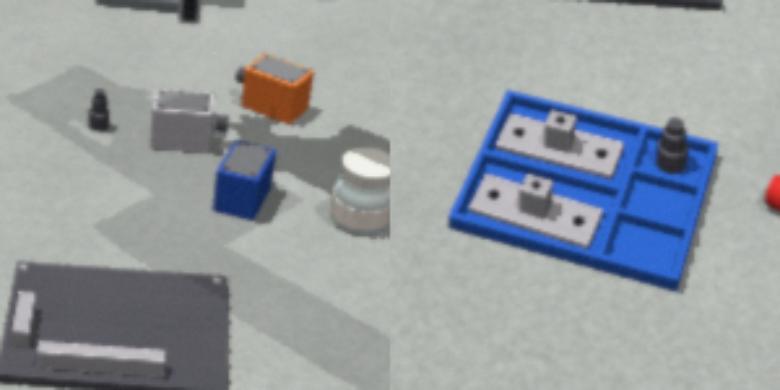

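The right panel shows the bracket flat in the free slot at (560,142), with the spare untouched at (537,207). The left panel shows the housing standing at (185,122). Now I'll descend on the housing.

Call:
send_rows([
  [0.009, 0.002, 0.12, 0, 0.004, 0.001],
  [0.009, 0.002, 0.25, 0, 0.004, 0.001],
  [0.009, 0.002, 0.36, 0, 0.004, 0.001],
  [0.009, 0.002, 0.43, 0, 0.004, 0.001],
  [0.009, 0.002, 0.46, 0, 0.004, 0.001],
  [0.009, 0.002, 0.46, 0, 0.004, 0.001],
  [0.009, 0.002, 0.46, 0, 0.004, 0.001],
])

```text
time: 10.8
tool_pos: [0.465, -0.3075, -0.01]
ee_rot: [3.137, 0.092, 0.003]
contact_force: [-0.1, 0.3, 0.3]
opening: 0.902
gripper_force: 0.0
```

Call:
send_rows([
  [0, 0, 0, 0, 0, 0],
  [0, 0, 0, 0, 0, 0],
  [0, 0, 0, 0, 0, 0],
  [0, 0, 0, 0, 0, 0],
  [0, 0, 0, 0, 0, 0],
  [0, 0, 0, 0, 0, 0],
  [0, 0, 0, 0, 0, 0],
], grip=1, newtons=60)

```text
time: 11.5
tool_pos: [0.4652, -0.309, -0.0093]
ee_rot: [3.136, 0.089, 0.005]
contact_force: [0.4, 0.4, 4.9]
opening: 0.505
gripper_force: 62.0
```

Run:
```python
from h import *
c=camera("side"); P=cloud(c); go((464.8,-306,90,-86.7))
f=c["frame"];Z=P[...,2]; m=(f.max(-1)<70)&(np.hypot(P[...,0]-.465,P[...,1]+.28)<.03)&(Z>.015)&(Z<.09)
print("tip z",np.percentile(Z[m],[1,5,10]),m.sum())
```

```text
t 11.55 p [ 465.1 -309.    -9.3] ang -86.75 F [-0.9 -0.2  5.8] op 0.508 gf 62.03635096549988
(464.8, -306, 90, -86.7) [ 0.0004 -0.0085 -0.331 ] [ 0.0024 -0.0015 -0.0004]
tip z [0.03309974 0.034651   0.03920398] 94
```

Call:
send_rows([
  [0, 0, -0.03, 0, 0, 0],
  [0, 0, -0.12, 0, 0, 0],
  [0, 0, -0.25, 0, 0, 0],
  [0, 0, -0.32, 0, 0, 0],
  [0, 0, -0.32, 0, 0, 0],
])

```text
time: 12.05
tool_pos: [0.4662, -0.3096, 0.0889]
ee_rot: [3.133, 0.089, 0.01]
contact_force: [0.1, -0.8, -4.2]
opening: 0.508
gripper_force: 62.0
```

Run:
```python
from h import *
go((485,-130,87,-85))
go((509.4,48,87,-84),frm=(485,-130,87,-85))
```

```text
t 12.05 p [ 466.2 -309.6   88.9] ang -86.75 F [ 0.1 -0.8 -4.2] op 0.508 gf 62.03237771987915
(485, -130, 87, -85) [ 0.0965 -0.5942  0.0023] [ 0.004  -0.0031 -0.0152]
t 12.05 p [ 485. -130.   87.] ang -85.0 F [ 0.1 -0.8 -4.2] op 0.508 gf 62.03237771987915
(509.4, 48, 87, -84) [ 0.1327 -0.584   0.    ] [ 0.      0.     -0.0087]
```

Call:
send_rows([
  [0.02, -0.1, 0, 0, 0, -0.005],
  [0.05, -0.22, 0, 0.002, 0, -0.01],
  [0.07, -0.35, 0, 0.004, -0.003, -0.015],
  [0.085, -0.48, 0.002, 0.004, -0.003, -0.015],
  [0.0965, -0.594, 0.002, 0.004, -0.003, -0.015],
  [0.0965, -0.594, 0.002, 0.004, -0.003, -0.015],
])

```text
time: 12.65
tool_pos: [0.48, -0.1235, 0.0824]
ee_rot: [-3.13, -0.142, 0.016]
contact_force: [-0.6, -0.6, -3.3]
opening: 0.506
gripper_force: 62.3
```

Call:
send_rows([
  [0.02, -0.1, 0, 0, 0, -0.003],
  [0.05, -0.22, 0, 0, 0, -0.006],
  [0.08, -0.35, 0, 0, 0, -0.009],
  [0.11, -0.48, 0, 0, 0, -0.009],
  [0.133, -0.56, 0, 0, 0, -0.009],
  [0.133, -0.584, 0, 0, 0, -0.009],
  [0.133, -0.584, 0, 0, 0, -0.009],
  [0.133, -0.584, 0, 0, 0, -0.009],
])

```text
time: 13.45
tool_pos: [0.5065, 0.0487, 0.0841]
ee_rot: [-3.133, -0.165, 0.011]
contact_force: [-0.3, 0.5, -3.2]
opening: 0.501
gripper_force: 62.6
```

Run:
```python
from h import *
c=camera("side"); P=cloud(c); f=c["frame"]; Z=P[...,2]
go((509.4,48,4,-84))
save('s8.png',cv2.resize(f[130:280,270:420],None,fx=4,fy=4))
m=(f.max(-1)>85)&(Z>.08)&(Z<.15)&(np.hypot(P[...,0]-.509,P[...,1]-.048)<.06)
q=P[m]; print(m.sum(),np.percentile(q,[2,98],axis=0).round(4))
```

```text
t 13.5 p [506.7  48.4  84.3] ang -84.03 F [ 0.9 -0.2 -2.8] op 0.499 gf 62.578232288360596
(509.4, 48, 4, -84) [0.0104 0.0036 0.2674] [-0.0023  0.0032 -0.0003]
618 [[0.4703 0.0296 0.0966]
 [0.5365 0.0773 0.147 ]]
```

View pics/s8.png

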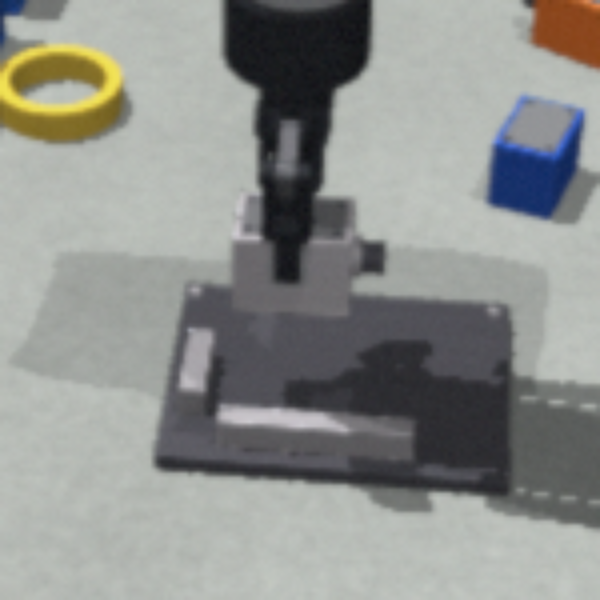

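The housing is held upright, with its connector at (370,257) pointing to nest -x and clear of both stops. I'll lower it near the corner.

Call:
send_rows([
  [0.004, 0.008, 0.1, -0.002, 0.003, 0],
  [0.004, 0.008, 0.2, -0.002, 0.003, 0],
  [0.004, 0.008, 0.245, -0.002, 0.003, 0],
  [0.004, 0.008, 0.262, -0.002, 0.003, 0],
  [0.004, 0.008, 0.262, -0.002, 0.003, 0],
  [0.004, 0.008, 0.262, -0.002, 0.003, 0],
])

```text
time: 14.1
tool_pos: [0.5092, 0.0472, 0.0068]
ee_rot: [-3.136, -0.163, -0.003]
contact_force: [1.1, -0.1, -2.7]
opening: 0.503
gripper_force: 62.6
```

```bash
python3 -c "
from h import *
go((509,47,2,-84))"
```

```text
t 14.1 p [509.2  47.2   6.8] ang -84.04 F [ 1.1 -0.1 -2.7] op 0.503 gf 62.57339000701904
(509, 47, 2, -84) [-0.0007  0.0005  0.0158] [-0.0005 -0.0011 -0.0003]
```

Call:
send_rows([
  [0, 0, 0.007, 0, 0, 0],
  [0, 0, 0.013, 0, -0.001, 0],
  [0, 0, 0.013, 0, -0.001, 0],
  [0, 0, 0.013, 0, -0.001, 0],
])

```text
time: 14.5
tool_pos: [0.509, 0.0478, 0.0028]
ee_rot: [-3.136, -0.165, -0.0]
contact_force: [0.3, -1.5, 0.9]
opening: 0.499
gripper_force: 62.9
```

Plate contact. Tool +x is nest +x and tool -y is nest +y, so I'll slide towards the corner.

Call:
send_rows([
  [0.01, -0.01, 0.002, 0, 0, 0],
  [0.02, -0.02, 0.002, 0, 0, 0],
  [0.03, -0.03, 0.002, 0, 0, 0],
  [0.03, -0.03, 0.002, 0, 0, 0],
])

```text
time: 14.9
tool_pos: [0.5164, 0.0574, 0.0027]
ee_rot: [-3.137, -0.166, 0.001]
contact_force: [-3.0, -2.5, 8.0]
opening: 0.508
gripper_force: 64.1
```

Call:
send_rows([
  [0, -0.005, 0, 0, 0, 0],
  [0, -0.01, 0, 0, 0, 0],
  [0, -0.01, 0, 0, 0, 0],
])

```text
time: 15.2
tool_pos: [0.5165, 0.0574, 0.0028]
ee_rot: [3.133, 0.168, -0.001]
contact_force: [-2.5, -13.4, 7.9]
opening: 0.504
gripper_force: 63.9
```

Call:
send_rows([
  [0, -0.005, 0, 0, 0, 0],
  [0, -0.008, 0, 0, 0, 0],
  [0, -0.008, 0, 0, 0, 0],
])

```text
time: 15.5
tool_pos: [0.5165, 0.0574, 0.0028]
ee_rot: [3.129, 0.17, -0.0]
contact_force: [-1.3, -22.9, 7.3]
opening: 0.506
gripper_force: 64.1
```

Long stop touched. I'll ease that push slightly, then drive along +x.

Call:
send_rows([
  [0.005, 0.006, 0, 0, 0, 0],
  [0.01, 0.006, 0, 0, 0, 0],
  [0.015, 0.006, 0, 0, 0, 0],
  [0.015, 0.006, 0, 0, 0, 0],
])

```text
time: 15.9
tool_pos: [0.5164, 0.0574, 0.0028]
ee_rot: [3.132, 0.169, -0.013]
contact_force: [-8.9, -16.8, 16.6]
opening: 0.507
gripper_force: 65.3
```

Call:
send_rows([
  [0.007, 0, 0, 0, 0, 0],
  [0.013, 0, 0, 0, 0, 0],
  [0.013, 0, 0, 0, 0, 0],
])

```text
time: 16.2
tool_pos: [0.5165, 0.0574, 0.003]
ee_rot: [3.131, 0.169, -0.023]
contact_force: [-15.9, -17.8, 26.7]
opening: 0.503
gripper_force: 66.4
```

Call:
send_rows([
  [0.007, 0, 0, 0, 0, 0],
  [0.01, 0, 0, 0, 0, 0],
  [0.01, 0, 0, 0, 0, 0],
])

```text
time: 16.5
tool_pos: [0.5166, 0.0574, 0.0031]
ee_rot: [3.131, 0.17, -0.03]
contact_force: [-20.7, -20.0, 32.7]
opening: 0.501
gripper_force: 67.2
```

Both directions now resist without motion. I'll check by camera that the housing really is home on the short stop.

Run:
```python
from h import *
c=camera("side"); P=cloud(c); f=c["frame"]; Z=P[...,2]
save('s9.png',cv2.resize(f[170:260,300:400],None,fx=6,fy=6,interpolation=cv2.INTER_CUBIC))
a=np.radians(6.0); ex=np.array([np.cos(a),np.sin(a)]); ey=np.array([-np.sin(a),np.cos(a)])
X=P[...,:2]@ex*1e3-555.7; Y=P[...,:2]@ey*1e3-28.5   # nest-corner frame, mm
m=(f.max(-1)>85)&(Z>.036)&(Z<.058)&(X>-80)&(X<20)&(Y>-8)&(Y<8)
print("housing +y face X",np.percentile(X[m],[1,99]).round(1),"Y med",np.median(Y[m]).round(1),"slope",np.polyfit(X[m],Y[m],1).round(3))
for x0 in range(-66,4,8):
    k=(f.max(-1)>85)&(X>x0)&(X<x0+8)&(Y>-12)&(Y<6)&(Z>.045)&(Z<.08)
    if k.sum(): print(x0,"top z",np.percentile(Z[k],96).round(4))
m=(f.max(-1)>110)&(Z>.028)&(Z<.036)&(X>-5)&(X<20)&(Y>-70)&(Y<-5); print("short top X",np.percentile(X[m],[2,98]),m.sum())
print(R.from_rotvec(sense()["ee_rot"]).as_matrix().round(4))
```

```text
housing +y face X [-66.9  -3.8] Y med -3.3 slope [ 0.012 -2.264]
-66 top z 0.0656
-58 top z 0.0654
-50 top z 0.0651
-26 top z 0.0614
-18 top z 0.0655
-10 top z 0.0644
short top X [ 1.04292315 15.53395962] 95
[[ 0.994   0.108  -0.0186]
 [ 0.1079 -0.9941 -0.0071]
 [-0.0193  0.005  -0.9998]]
```

View pics/s9.png

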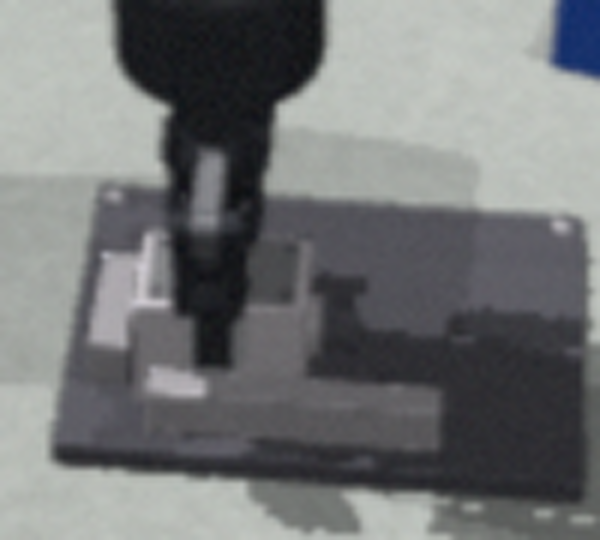

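Camera edges are only good to a few mm, so I'll test it. I'll relieve the downforce and the y push, so little friction remains, and see whether x is still blocked.

Call:
send_rows([
  [0, 0.012, -0.012, 0, 0, 0],
  [0, 0.012, -0.02, 0, 0, 0],
  [0, 0.012, -0.02, 0, 0, 0],
])

```text
time: 16.85
tool_pos: [0.5209, 0.0579, 0.0065]
ee_rot: [-3.137, -0.165, 0.02]
contact_force: [-8.8, -4.9, 1.1]
opening: 0.503
gripper_force: 63.6
```

```bash
python3 -c "
from h import *
go((516,57,3,-84)); s=sense(); print(R.from_rotvec(s['ee_rot']).as_matrix().round(4), s['moment'])"
```

```text
t 16.85 p [520.9  57.9   6.5] ang -83.98 F [-8.8 -4.9  1.1] op 0.503 gf 63.58065605163574
(516, 57, 3, -84) [-0.0165  0.0012  0.012 ] [-0.0004  0.0065  0.0002]
[[ 9.944e-01  1.049e-01 -1.290e-02]
 [ 1.049e-01 -9.945e-01 -5.000e-04]
 [-1.290e-02 -9.000e-04 -9.999e-01]] [-0.77588471  1.3242085  -0.13800127]
```

With the downforce off, x advanced 4.4 mm to where home was expected, so it had been held by friction. I'll do the same for y while light on the plate.

Call:
send_rows([
  [-0.01, -0.007, 0, 0, 0, 0],
  [-0.01, -0.013, 0, 0, 0, 0],
  [-0.01, -0.013, 0, 0, 0, 0],
])

```text
time: 17.15
tool_pos: [0.521, 0.0579, 0.0067]
ee_rot: [3.131, 0.168, -0.012]
contact_force: [-2.3, -17.2, -3.1]
opening: 0.501
gripper_force: 63.5
```

Run:
```python
from h import *
c=camera("side"); P=cloud(c); f=c["frame"]; Z=P[...,2]; np.savez("side10.npz",**c)
go((520.1,61.2,2.7,-84)); print(sense()["moment"])
a=np.radians(6.0); ex=np.array([np.cos(a),np.sin(a)]); ey=np.array([-np.sin(a),np.cos(a)])
X=P[...,:2]@ex*1e3-555.7; Y=P[...,:2]@ey*1e3-28.5
m=(f.max(-1)>75)&(Z>.036)&(Z<.058)&(X>-80)&(X<20)&(Y>-8)&(Y<8)
print("+y face X",np.percentile(X[m],[1,99]).round(1),"Y med",np.median(Y[m]).round(1),"slope",np.polyfit(X[m],Y[m],1).round(3))
for x0 in range(-66,4,8):
    k=(f.max(-1)>75)&(X>x0)&(X<x0+8)&(Y>-12)&(Y<6)&(Z>.045)&(Z<.08)
    if k.sum(): print(x0,"top z",np.percentile(Z[k],96).round(4))
# long stop top as this camera sees it
m=(Z>.027)&(Z<.036)&(X>-115)&(X<-75)&(Y>-6)&(Y<22)&(f.max(-1)>75)
print("long top Y (free part)",np.percentile(Y[m],[2,50,98]).round(1),m.sum())
```

```text
t 17.2 p [521.   57.9   6.7] ang -83.85 F [ -2.5 -17.3  -3. ] op 0.498 gf 63.48484218120575
(520.1, 61.2, 2.7, -84) [-0.0018 -0.0113  0.0132] [0.0027 0.004  0.0013]
[-3.15650475  0.51500786 -0.32906287]
+y face X [-72.2   0.8] Y med -3.0 slope [-0.021 -3.215]
-66 top z 0.0696
-58 top z 0.0693
-50 top z 0.068
-42 top z 0.0669
-26 top z 0.0629
-18 top z 0.0664
-10 top z 0.0694
-2 top z 0.0675
long top Y (free part) [-3.1  7.9 15. ] 114
```

The long stop's face reads Y=-3 in this camera too, so y contact is real, and x is now at the short stop. The housing is about 3.5 mm above the plate, so I'll ease y and lower it.

Call:
send_rows([
  [0, 0.008, 0.003, 0, 0, 0],
  [0, 0.008, 0.007, 0, 0, 0],
  [0, 0.008, 0.01, 0, 0, 0],
  [0, 0.008, 0.01, 0, 0, 0],
])

```text
time: 17.6
tool_pos: [0.521, 0.0579, 0.0041]
ee_rot: [3.135, 0.166, -0.012]
contact_force: [-5.6, -8.6, 1.1]
opening: 0.501
gripper_force: 64.2
```

```bash
python3 -c "
from h import *
go((520.1,61.2,2.7,-84)); s=sense(); print(R.from_rotvec(s['ee_rot']).as_matrix().round(4)[2], s['moment'])"
```

```text
t 17.6 p [521.   57.9   4.1] ang -83.93 F [-5.6 -8.6  1.1] op 0.501 gf 64.15984153747559
(520.1, 61.2, 2.7, -84) [-0.0016 -0.0113  0.0046] [0.0008 0.0039 0.0006]
[-0.0079  0.0015 -1.    ] [-1.59625083  0.70701775 -0.23347765]
```

Call:
send_rows([
  [0, 0, 0.004, 0, 0, 0],
  [0, 0, 0.007, 0, 0, 0],
  [0, 0, 0.007, 0, 0, 0],
])

```text
time: 17.9
tool_pos: [0.5209, 0.0579, 0.0029]
ee_rot: [3.135, 0.167, -0.012]
contact_force: [-6.3, -8.9, 8.4]
opening: 0.501
gripper_force: 64.9
```

Call:
send_rows([
  [0.003, 0, 0.003, 0, 0, 0],
  [0.005, 0, 0.006, 0, 0, 0],
  [0.005, 0, 0.006, 0, 0, 0],
])

```text
time: 18.2
tool_pos: [0.5208, 0.0579, 0.0028]
ee_rot: [3.135, 0.167, -0.014]
contact_force: [-13.3, -10.4, 26.7]
opening: 0.502
gripper_force: 67.3
```

Run:
```python
from h import *
c=camera("side"); P=cloud(c); f=c["frame"]; Z=P[...,2]
go((520.1,61.2,2.7,-84)); s=sense(); print(R.from_rotvec(s['ee_rot']).as_matrix().round(4)[2],s["moment"])
a=np.radians(6.0); ex=np.array([np.cos(a),np.sin(a)]); ey=np.array([-np.sin(a),np.cos(a)])
X=P[...,:2]@ex*1e3-555.7; Y=P[...,:2]@ey*1e3-28.5
m=(f.max(-1)>75)&(Z>.036)&(Z<.058)&(X>-80)&(X<20)&(Y>-8)&(Y<8)
print("+y face X",np.percentile(X[m],[1,2,98,99]).round(1),"Y med",np.median(Y[m]).round(1),"slope",np.polyfit(X[m],Y[m],1).round(3))
for x0 in range(-66,4,8):
    k=(f.max(-1)>75)&(X>x0)&(X<x0+8)&(Y>-12)&(Y<6)&(Z>.045)&(Z<.08)
    if k.sum(): print(x0,"top z",np.percentile(Z[k],[90,96]).round(4))
```

```text
t 18.25 p [520.8  57.9   2.8] ang -83.91 F [-13.3 -10.1  26.3] op 0.504 gf 67.25417733192444
(520.1, 61.2, 2.7, -84) [-0.0012 -0.0113  0.0003] [0.0009 0.0046 0.0008]
[-0.0092  0.0018 -1.    ] [-1.73209772  1.84569082 -0.21073952]
+y face X [-62.5 -62.4   0.6   0.7] Y med -3.3 slope [ 0.004 -2.464]
-66 top z [0.0643 0.0649]
-58 top z [0.0656 0.0658]
-50 top z [0.0653 0.0658]
-42 top z [0.0627 0.0646]
-26 top z [0.0604 0.0618]
-18 top z [0.0629 0.0638]
-10 top z [0.0651 0.0654]
-2 top z [0.0644 0.0654]
```

Flat on the plate (z back to 2.8, top level) and x moved the missing 4.5 mm. I'll cut the downforce so the x push bears on the stop and not on friction.

Call:
send_rows([
  [0, 0, -0.003, 0, 0, 0],
  [0, 0, -0.008, 0, 0, 0],
  [0, 0, -0.008, 0, 0, 0],
])

```text
time: 18.55
tool_pos: [0.5209, 0.0579, 0.003]
ee_rot: [3.135, 0.167, -0.016]
contact_force: [-8.3, -9.4, 7.9]
opening: 0.504
gripper_force: 64.7
```

Call:
send_rows([
  [0.004, 0, -0.002, 0, 0, 0],
  [0.007, 0, -0.004, 0, 0, 0],
  [0.007, 0, -0.004, 0, 0, 0],
])

```text
time: 18.85
tool_pos: [0.5208, 0.0579, 0.0032]
ee_rot: [3.135, 0.166, -0.022]
contact_force: [-9.6, -9.9, 3.3]
opening: 0.505
gripper_force: 64.2
```

Call:
send_rows([
  [0, -0.005, 0.001, 0, 0, 0],
  [0, -0.005, 0.001, 0, 0, 0],
  [0, -0.005, 0.001, 0, 0, 0],
  [0, -0.005, 0.001, 0, 0, 0],
  [0, -0.005, 0.001, 0, 0, 0],
  [0, -0.005, 0.001, 0, 0, 0],
  [0, -0.005, 0.001, 0, 0, 0],
])

```text
time: 19.55
tool_pos: [0.5208, 0.0579, 0.0032]
ee_rot: [3.133, 0.167, -0.022]
contact_force: [-9.9, -15.3, 5.0]
opening: 0.506
gripper_force: 64.5
```

Run:
```python
from h import *
c=camera("side"); P=cloud(c); f=c["frame"]; Z=P[...,2]
a=np.radians(6.0); ex=np.array([np.cos(a),np.sin(a)]); ey=np.array([-np.sin(a),np.cos(a)])
X=P[...,:2]@ex*1e3-555.7; Y=P[...,:2]@ey*1e3-28.5
m=(f.max(-1)>75)&(Z>.036)&(Z<.058)&(X>-80)&(X<20)&(Y>-8)&(Y<8)
print(np.percentile(X[m],[1,2,98,99]).round(1),np.median(Y[m]).round(1))
for x0 in (-58,-50,-18,-10,-2):
    k=(f.max(-1)>75)&(X>x0)&(X<x0+8)&(Y>-12)&(Y<6)&(Z>.045)&(Z<.08); print(x0,np.percentile(Z[k],96).round(4))
print(close_job())
```

```text
[-62.5 -62.3   0.6   0.7] -3.3
-58 0.0656
-50 0.0652
-18 0.0628
-10 0.0649
-2 0.0646
the job is handed in; nothing more can be done
None
```

I handed the job in at about 20 s of the 72 s: the bracket lies released and flat in the free slot, and the housing is held flat in the nest corner, pushing about 11 N towards the short stop and 14 N towards the long stop; no verdict came back.

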